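# Press the glued case with the cam lever and hold it

## Robot

A 7-joint arm with a two-finger parallel gripper is mounted at the origin on a cart in front of the work surface, level with it; the furniture and walls round the work are solid. World frame = base frame: x ahead of the robot, y to its left, z up, the work surface at z = 0. Lengths are in m, angles in rad, forces in N, time in s.
With the tool pointing down it reaches from about 0.4 to 0.85 m from the base axis. Payload 4.5 kg.
Tool frame: the origin (TCP) lies where the fingers leave the gripper's body, on its centre line; the fingertips stand 64 mm ahead of it and the grasp point (between the pads) lies 45 mm ahead of it; z points along the fingers, y is the line along which they close (so a half turn about z gives the same grasp; the last joint's range is limited). The gripper opens to 88 mm and grips with 3 to 60 N. Pads are 18 mm wide; open, the fingers measure 123 mm over their backs; the gripper's body (75 mm by 187 mm) begins 45 mm behind the grasp point.
Start: joints at [-1.264, 0.689, -0.195, 1.565, 0.157, 0.902, -0.215], TCP at [0.168, 0.602, 0.303] pointing down, gripper open.
Joint ranges: [-3.01, 3.01], [-0.46, 2.08], [-1.47, 1.51], [0.13, 2.56], [-1, 4.14], [0.04, 2.09], [-2.66, 2.66]. Speed limits (rad/s): [2.57, 2.57, 3.14, 3.14, 3.14, 3.14, 3.14].

## Interface

Orientations are given as a unit quaternion [x, y, z, w].
In Python, from plant import r gives the robot as it stands.
- The arm moves only by the tool play_rows, never from a script. Its arguments are lists of equal length, an entry for each row: "translation": the shift along the tool's x, y, z in m, a list of three; "delta_rot": the turn, a rotation vector about the tool's x, y, z in degrees, a list of three; "grip": the opening, from -1 (shut) to 1 (fully open). In form: {"translation": [[x, y, z], ...], "delta_rot": [[rx, ry, rz], ...], "grip": [grip, ...]}. A call has 1 to 20 rows; each row shifts and turns the commanded pose from where the row before left it, along the tool's axes as they then stand; what a row does not reach is not made up. A row lasts 1/8 s, in which the tool goes at most 62.5 mm and 10.7 degrees, less where a joint would pass 70% of its speed; a pose out of reach is approached as far as the arm can. A call with a gripper value outside its range is refused whole. The fingers move at their own pace and stop on an object; "squeeze" is the grip in N (left out, the last holds). Time passes only in rows, so rows that do not move let the fingers close. It gives the time, the measured TCP pose, the force, the opening and the grip force at its end, in the units of the state.
- r.get_state(): the state, without advancing time (a new reading comes with each control period).
- r.snapshot(name): name is "scene" or "top"; returns the picture (400x640x3 uint8, blue, green, red); there is no depth.
- r.get_calibration(name): a dict with "intrinsics" (3x3 intrinsics, pixels), "k1" (the pictures are not rectified: a ray, as slopes to the right and down, at radius r is drawn at 1 + k1 r^2 times it, then the intrinsics apply), "eye" and "rotation" of the camera in the world. Camera axes: x right, y up, looking along -z (the intrinsics and any distortion apply to the point x, -y, -z); pixel columns grow to the right and rows downward; lengths in m; the calibration is good to about 2 mm. A picture is of the moment at which its call begins. get_calibration takes no time and is no camera call.
- r.finish_job(): hands the job in; it is judged then, once.
Trained networks look in the newest picture that a camera, given by its name, has taken for a name from the list of things; names that differ only in an ending like _2 or _b are one class to them, and where a whole thing is asked for, a point or a joint stands for the part that bears it (a point fixed in the world has none). Each returns a list of dicts, best first, with "confidence" (0 to 1); they miss things now and then, are a little off and sometimes report something else, mostly with a low value. They report only what shows in the picture. A call takes as long as a camera call. They do not tell look-alikes from the thing itself.
- r.look_for(camera, target): "point" ([x, y, z] in m, in world coordinates, good to about 4 mm: the middle of the surface that is visible of it).
- r.silhouettes(camera, target): "pixels" (400x640 bool, what is visible of it).
The state is a dict: "clock": time; "q": joint angles; "qd": joint speeds; "joint_torque": joint torques, N m; "tool_pos": TCP position; "eef_rot": TCP orientation; "contact_force": force on the tool from outside, world axes, zero at the start; "moment": the same for the moment, N m; "opening": opening from 0.0 (shut) to 1.0 (fully open); "finger_force": force on a finger pad.
Only numpy, scipy, OpenCV 4.12 (cv2) and the standard library are available. Lean on these libraries where they do the work, as an engineer would, in place of code of your own. Each camera call takes 0.05 s, during which the arm holds its last target. There are 200 camera calls.

## Task

The lid lining of the small dark red case on the counter press has just been glued. Swing the press's lock lever fully round towards the front so that the lift table is free, then turn the long cam lever on the right-hand side up to the cam's highest lift, where the lever stands upright (do not swing it on well past the top), so that the case is pressed against the pad. The lever springs back if it is let go, so finish with the fingers still holding it there, the case still on the table and the things round about left where they are.

Things in the scene. Friction and masses are not known exactly. Their poses are not given: they have to be found in the camera images.
- press: grey C-frame counter press, fixed, 190x190x184 mm, turned by up to 0.3 rad. Origin: centre of its underside, on the counter. +x points to its rear column (away from the robot), +y to the lock lever's side, -y to the cam lever's side, z up. Its head, 64 mm wide in y, spans x = -42 to 83 mm, z = 162 to 184 mm; the column spans x = 61 to 83 mm
- lock_lever (a joint): angle of the small steel lock lever about the upright axis at press x, y = (-70, 35) mm. 0: handle points to press +y, tongue over the table's front rim so that it cannot rise. Grows counter-clockwise from above; 1.57: handle to the front (press -x), stop at 1.65; tongue clear from 1.2. Starts at 0 to 0.25, stays where left, moves with 1 to 2 N at the knob
- lock_knob: black upright round knob, turning freely on the end of the lock lever, 16 mm diameter, 40 mm tall, 60 mm from the lever's axis. Origin: centre of its lower end, 92 mm above the counter; its top is 132 mm above the counter
- cam_lever (a joint): angle of the long cam lever about a level axis along press y, at press x = 0, 60 mm above the counter. 0: level, pointing to the front (press -x), at its stop. Grows as it swings up; 1.571: upright, highest lift; then the table sinks again; stop at 2.4. A spring always drives it back to 0 (1.3 N at the knob at the start, 3.3 N upright, some 1 N more while pressing)
- cam_knob: black barrel knob, turning freely on the end of the cam lever, 28 mm diameter, 30 mm long along press y. Origin: its centre, 110 mm from the lever's axis, at press y = -125 mm; 60 mm above the counter when level, 170 mm upright. Lever bar 10 mm thick. Gripped by its two flat ends (closing along press y) the lever swings freely under the fingers
- stud_case: small dark red hinged case, 72x88x37 mm, shut, lying loose near the middle of the lift table under the pad. Origin: centre of its underside
- pressing_pad: rubber-faced steel pad 50x60 mm under the press head. Origin: its centre, mid-thickness; the rubber face is 4 mm lower, 10 mm above the case while the table is down. Its spring yields upwards from about 5 to 6 N; at the highest lift it has risen about 3 mm and presses with about 12 N
- salt_shaker: bystander: pale shaker, 39 mm diameter, 70 mm tall, to the left in front; origin at its foot
- pepper_shaker: bystander: black shaker, 39 mm diameter, 70 mm tall, beside the pale one; origin at its foot
- ribbon_spool_1: bystander: ribbon spool lying on the counter left of the press, 78x116x26 mm; origin under its centre
- scissors: bystander: scissors lying on the counter left of the press, 166x77x10 mm; origin under their centre
- shell_box_1: bystander: shell-shaped pill box right of the press, 63x60x27 mm; origin under its centre
- lift_table (a joint): lift in m of the 100x100 mm aluminium table, centred in the press; its top is 88 mm above the counter at 0. It rises straight up by 13 mm x sin(cam_lever)
There are look-alikes about, which are no part of the job. What is meant by the stud_case is not green or turquoise, and is the smaller of those in its own colour.

How it is judged:
On the way, in this order (a step that is already met when the one before it is completed fails the run):
1. the lock lever is swung to the front while the cam lever is still down (value of joint lock_lever above 1.3 rad and value of joint cam_lever below 0.3 rad), for 0.2 s.
2. the cam lever is brought up to the highest lift with the fingers and presses the case against the pad (value of joint cam_lever between 1.42 and 1.72 rad and contact force between pressing_pad and stud_case above 5 N and contact force between the fingers and cam_knob above 0.5 N), for 0.3 s.
At the end, for the whole second after the job is handed in: the fingers hold the cam lever's knob (at least 0.5 N) with the lever at rest within 0.15 rad of upright, the lock lever stands open (over 1.2 rad), and the case lies flat on the table, within 20 mm of its middle, pressed by the pad with more than 5 N, not touched by the fingers (all of step 2 and velocity of joint cam_lever between -0.1 and 0.1 rad/s and contact force between the fingers and stud_case below 0.2 N and value of joint lock_lever above 1.2 rad and horizontal distance between stud_case and press below 0.02 m and angle between stud_case's own z axis and vertical below 0.1 rad); the arm keeps its last pose, push and grip.
It fails at once if the cam lever is swung well past the top (more than 0.4 rad) (value of joint cam_lever above 1.97 rad).
It fails at once if a bystander is shoved by more than 30 mm (distance of any of salt_shaker, pepper_shaker, ribbon_spool_1, scissors, shell_box_1 from where it was at the start of the episode above 0.03 m).
It also fails if it takes over 48 s, if anything falls off the work surface, if the arm or the gripper's body presses on something with over 40 N, if the wrist force passes 120 N, or if a joint passes its speed limit or range.

## Working session

There is one attempt and no reset: what is moved stays moved. The work goes in short steps, Python scripts to look and compute and a tool call to move; the robot and the scene stay as the last step left them, time stands still between calls to the robot, and variables do not carry over. Pictures are saved under pics/ and viewed, at most 10 in all, crops included, and the job is handed in when it is done.

Besides the shell and the picture viewer there is one more tool, called as name(argument=value, ...), one argument or row to a line, values as JSON. play_rows: Moves the arm, as the interface text tells. Its arguments: {"type":"object","properties":{"translation":{"type":"array","items":{"type":"array","items":{"type":"number"}}},"delta_rot":{"type":"array","items":{"type":"array","items":{"type":"number"}}},"grip":{"type":"array","items":{"type":"number"}},"squeeze":{"type":"number"}},"required":["translation","delta_rot","grip"]}

```bash
ls; mkdir -p pics
python3 - <<'E'
from plant import r
import cv2
for c in ("scene","top"):
    im=r.snapshot(c); cv2.imwrite(f"pics/{c}0.png",im)
    k=r.get_calibration(c); print(c,k)
    for t in ("lock_knob","cam_knob","stud_case","press","pressing_pad","salt_shaker","pepper_shaker","shell_box_1","ribbon_spool_1","scissors"):
        print(t,[(round(d["confidence"],2),[round(float(v),3) for v in d["point"]]) for d in r.look_for(c,t)])
s=r.get_state(); print(s)
E
```

```text
pics
scene {'intrinsics': array([[514.24954392,   0.        , 325.20649338],
       [  0.        , 514.24954392, 205.66155401],
       [  0.        ,   0.        ,   1.        ]]), 'k1': -0.006029054094969232, 'eye': array([-0.1118841 , -0.49616998,  1.06211049]), 'rotation': array([ 0.31719074, -0.14546367, -0.40772663,  0.84379462])}
lock_knob [(0.49, [0.524, 0.116, 0.118])]
cam_knob []
stud_case [(0.77, [0.593, 0.019, 0.122]), (0.77, [0.326, 0.327, 0.048]), (0.64, [0.372, -0.033, 0.049])]
press [(0.89, [0.593, 0.018, 0.067])]
pressing_pad [(0.74, [0.714, 0.307, 0.008]), (0.5, [0.602, 0.015, 0.143])]
salt_shaker [(0.79, [0.422, 0.148, 0.04])]
pepper_shaker [(0.8, [0.394, 0.205, 0.038])]
shell_box_1 [(0.61, [0.599, -0.278, 0.026])]
ribbon_spool_1 [(0.87, [0.5, 0.318, 0.021])]
scissors [(0.84, [0.711, 0.306, 0.003]), (0.32, [0.596, -0.278, 0.027])]
top {'intrinsics': array([[393.91175679,   0.        , 321.38793755],
       [  0.        , 393.91175679, 197.81616077],
       [  0.        ,   0.        ,   1.        ]]), 'k1': -0.040798387470948404, 'eye': array([0.32120838, 0.02088659
[... 684 characters left out ...]
k': 1.1, 'q': array([-1.26416698,  0.68909244, -0.1945936 ,  1.56531489,  0.15730023,
        0.90252772, -0.21510802]), 'qd': array([ 0.00073135,  0.00073223,  0.00099531, -0.00066738, -0.0007439 ,
        0.00209824, -0.00235912]), 'joint_torque': array([-6.13355860e-04, -5.27485192e+01, -1.26747463e+00, -1.53745186e+01,
       -5.18872880e-02, -8.53756319e-04,  3.20333379e-05]), 'tool_pos': array([0.16839303, 0.60189205, 0.30274329]), 'eef_rot': array([1.35986337e-01, 9.90710712e-01, 2.04433413e-05, 3.08200101e-06]), 'contact_force': array([-0.10036746,  0.41991784,  0.18325409]), 'moment': array([ 0.0080516 , -0.02313465,  0.05163971]), 'finger_force': 0.0, 'opening': 0.9988260045809177}
```

View pics/scene0.png

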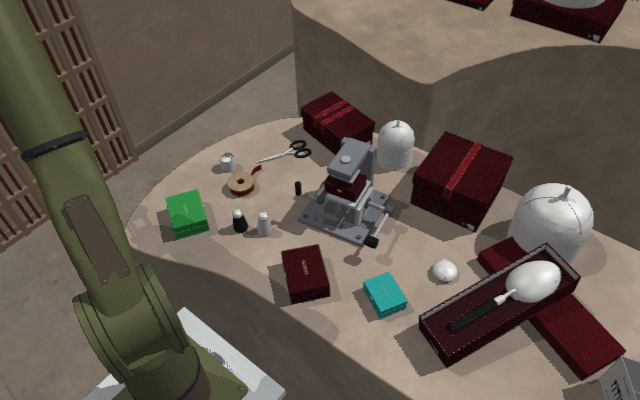

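View pics/top0.png

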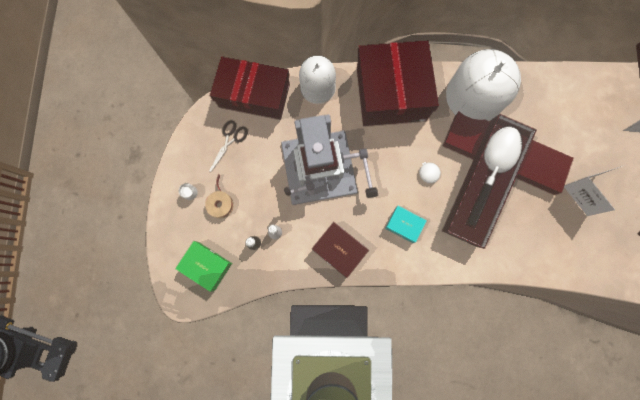

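The press, at scene (345,190) and top (318,160), holds a dark red case at scene (345,187). Things that could be mistaken for it:
- the larger dark red case at scene (305,272), top (340,250)
- the green case at scene (187,213)
- the turquoise case at scene (385,294)
- the big red boxes at the back

I choose the one on the press table. The lock knob is at scene (298,187), top (287,191), and the cam knob at scene (372,241), top (371,192).

```bash
cat > h.py <<'E'
import numpy as np, cv2
from plant import r
from scipy.spatial.transform import Rotation as R
from scipy.optimize import least_squares
K={c:r.get_calibration(c) for c in("scene","top")}
def cal(c):
    k=K[c]; return k["intrinsics"],k["k1"],np.array(k["eye"]),R.from_quat(k["rotation"]).as_matrix()
def proj(c,p):
    M,k1,e,Rm=cal(c); q=(np.atleast_2d(p)-e)@Rm; s=np.c_[q[:,0],-q[:,1]]/-q[:,2:]
    s=s*(1+k1*(s**2).sum(1,keepdims=True)); return s*[M[0,0],M[1,1]]+[M[0,2],M[1,2]]
def tri(px):
    f=lambda p:np.concatenate([proj(c,p)[0]-v for c,v in px.items()])
    s=least_squares(f,[.55,0,.1]); return s.x,np.abs(s.fun).max()
def press2w(P,p):
    x,y,a=P; c,s=np.cos(a),np.sin(a); p=np.atleast_2d(p)
    return np.c_[x+c*p[:,0]-s*p[:,1],y+s*p[:,0]+c*p[:,1],p[:,2]]
E
python3 - <<'E'
from h import *
a=cv2.imread("pics/scene0.png")[125:255,285:405]; b=cv2.imread("pics/top0.png")[105:215,270:390]
a=cv2.resize(a,None,fx=3.3,fy=3.3,interpolation=cv2.INTER_CUBIC); b=cv2.resize(b,None,fx=3.3,fy=3.3,interpolation=cv2.INTER_CUBIC)
h=max(a.shape[0],b.shape[0]); b=cv2.copyMakeBorder(b,0,h-b.shape[0],0,0,0)
cv2.imwrite("pics/crop.png",np.hstack([a,b]))
print(tri({"scene":(298,187),"top":(287,191)}),tri({"scene":(372,241),"top":(371,192)}))
E
```

```text
(array([0.52528947, 0.1194145 , 0.1141079 ]), np.float64(0.40582619362925243)) (array([ 0.53813636, -0.1025213 ,  0.05684143]), np.float64(0.6164557762979825))
```

View pics/crop.png

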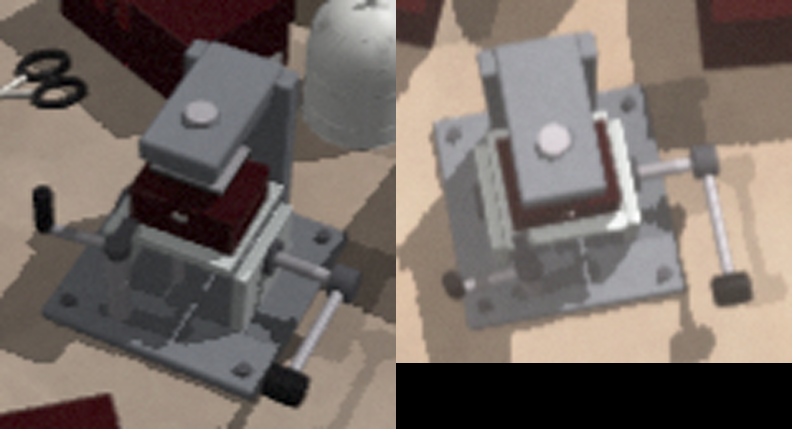

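The crop shows the small dark red case on the lift table under the press head. Also visible are the lock lever pointing left, with its knob at crop (42,208), and the cam lever lying level towards the front, with its knob at crop (286,386). Next I fit the press pose.

Run:
```python
from h import *
S=lambda u,v:np.array([285+u/3.3-.35,125+v/3.3-.35]); T=lambda u,v:np.array([270+(u-396)/3.3-.35,105+v/3.3-.35])
cs=[(S(45,315),"scene",(-95,95)),(S(258,398),"scene",(-95,-95)),(S(347,235),"scene",(95,-95)),
(T(470,326),"top",(-95,95)),(T(684,290),"top",(-95,-95)),(T(640,87),"top",(95,-95)),(T(435,122),"top",(95,95))]
def f(p,lab=0):
    P=p[:3]; o=[]
    for m,c,(x,y) in cs: o.append(proj(c,press2w(P,[x/1e3,y/1e3,p[3]]))[0]-m)
    lk=[-.07-.06*np.sin(p[4]),.035+.06*np.cos(p[4]),.112]
    ck=[-.11,-.125,.06]
    for c,m,q in(("scene",S(42,208),lk),("top",T(453,285),lk),("scene",S(286,386),ck),("top",T(732,289),ck)):
        o.append(proj(c,press2w(P,q))[0]-m)
    return np.concatenate(o)
s=least_squares(f,[.6,.02,.1,.01,.1],loss="soft_l1"); P=s.x; print(P,f(P).reshape(-1,2).round(1).tolist())
L=tri({"scene":S(42,208),"top":T(453,285)});C=tri({"scene":S(286,386),"top":T(732,289)});print(L,C)
lk=lambda a:press2w(P[:3],[-.07-.06*np.sin(a),.035+.06*np.cos(a),.132])[0].round(4)
print("axis",press2w(P[:3],[-.07,.035,.09]),"lock",[lk(a) for a in (P[4],.4,.8,1.2,1.6)])
print("cam",[press2w(P[:3],[-.11*np.cos(a),-.125,.06+.11*np.sin(a)])[0].round(4) for a in (0,.5,1,1.57)])
open("P.txt","w").write(" ".join(map(str,P)))
```

```text
[0.62034985 0.04209571 0.19933972 0.00225839 0.13550257] [[-1.7, -0.2], [-1.3, 0.5], [0.4, 0.3], [-0.2, 1.2], [0.8, -0.1], [1.1, -0.9], [-0.6, -0.0], [0.3, 0.1], [0.5, -0.1], [-0.2, -1.1], [0.0, -0.7]]
(array([0.52514116, 0.12045282, 0.11129605]), np.float64(0.07345882165441253)) (array([ 0.53647913, -0.10291042,  0.05691601]), np.float64(0.19567312183744434))
axis [[0.54480525 0.06254107 0.09      ]] lock [array([0.5251, 0.1192, 0.132 ]), array([0.511 , 0.1121, 0.132 ]), array([0.4943, 0.095 , 0.132 ]), array([0.4857, 0.0728, 0.132 ]), array([0.4864, 0.0489, 0.132 ])]
cam [array([ 0.5373, -0.1022,  0.06  ]), array([ 0.5505, -0.0995,  0.1127]), array([ 0.5868, -0.0922,  0.1526]), array([ 0.645 , -0.0804,  0.17  ])]
```

play_rows(
  translation=[
    [-0.0316,-0.0245,0],
    [-0.0316,-0.0245,0],
    [-0.0316,-0.0245,0],
    [-0.0316,-0.0245,0],
    [-0.0316,-0.0245,0],
    [-0.0316,-0.0245,0],
    [-0.0316,-0.0245,0],
    [-0.0316,-0.0245,0],
    [-0.0316,-0.0245,0],
    [-0.0316,-0.0245,0],
    [-0.0316,-0.0245,0],
    [-0.0316,-0.0245,0],
    [-0.0316,-0.0245,0],
    [-0.0316,-0.0245,0],
    [-0.0316,-0.0245,0],
    [0,0,0.04],
    [0,0,0.03],
    [0,0,0],
  ],
  delta_rot=[
    [0,0,0],
    [0,0,0],
    [0,0,0],
    [0,0,0],
    [0,0,0],
    [0,0,0],
    [0,0,0],
    [0,0,0],
    [0,0,0],
    [0,0,0],
    [0,0,0],
    [0,0,0],
    [0,0,0],
    [0,0,0],
    [0,0,0],
    [0,0,0],
    [0,0,0],
    [0,0,0],
  ],
  grip=[0,0,0,0,0,0,0,0,0,0,0,0,0,0,0,0,0,0],
  squeeze=8,
)

```text
clock: 3.35
tool_pos: [0.5248, 0.1199, 0.2311]
eef_rot: [0.136, 0.991, -0.001, -0.002]
contact_force: [-0.7, -0.4, 0.4]
opening: 0.503
finger_force: 0.0
```

play_rows(
  translation=[
    [0,0,0.02],
    [0,0,0.02],
    [0,0,0.015],
    [0,0,0.008],
    [0,0,0],
    [0,0,0],
    [0,0,0],
    [0,0,0],
  ],
  delta_rot=[
    [0,0,0],
    [0,0,0],
    [0,0,0],
    [0,0,0],
    [0,0,0],
    [0,0,0],
    [0,0,0],
    [0,0,0],
  ],
  grip=[0,0,0,0,-1,-1,-1,-1],
)

```text
clock: 4.35
tool_pos: [0.5261, 0.1202, 0.1701]
eef_rot: [0.136, 0.991, 0.0, 0.0]
contact_force: [0.1, -0.8, 1.5]
opening: 0.176
finger_force: 8.0
```

Run:
```python
from h import *
s=r.get_state(); P=np.loadtxt("P.txt"); C=press2w(P[:3],[-.07,.035,0])[0,:2]
p=s["tool_pos"][:2]; d=p-C; a0=np.arctan2(-d[0],d[1])-P[2]; print(np.linalg.norm(d),a0)
M=R.from_quat(s["eef_rot"]).as_matrix()
A=np.linspace(a0,1.55,16); w=np.c_[C[0]-.06*np.sin(A+P[2]),C[1]+.06*np.cos(A+P[2]),0*A]
print((np.diff(w,axis=0)@M).round(4)[:,:2].tolist(), w[-1])
```

```text
0.06062355096110322 0.1137785586960145
[[0.0046, -0.0034], [0.0043, -0.0038], [0.0039, -0.0042], [0.0035, -0.0046], [0.003, -0.0049], [0.0025, -0.0052], [0.002, -0.0054], [0.0015, -0.0055], [0.001, -0.0057], [0.0004, -0.0057], [-0.0001, -0.0057], [-0.0007, -0.0057], [-0.0012, -0.0056], [-0.0017, -0.0055], [-0.0023, -0.0053]] [0.48575904 0.05188529 0.        ]
```

play_rows(
  translation=[
    [0.0046,-0.0034,0],
    [0.0043,-0.0038,0],
    [0.0039,-0.0042,0],
    [0.0035,-0.0046,0],
    [0.003,-0.0049,0],
    [0.0025,-0.0052,0],
    [0.002,-0.0054,0],
    [0.0015,-0.0055,0],
    [0.001,-0.0057,0],
    [0.0004,-0.0057,0],
    [-0.0001,-0.0057,0],
    [-0.0007,-0.0057,0],
    [-0.0012,-0.0056,0],
    [-0.0017,-0.0055,0],
    [-0.0023,-0.0053,0],
    [0,0,0],
    [0,0,0],
  ],
  delta_rot=[
    [0,0,0],
    [0,0,0],
    [0,0,0],
    [0,0,0],
    [0,0,0],
    [0,0,0],
    [0,0,0],
    [0,0,0],
    [0,0,0],
    [0,0,0],
    [0,0,0],
    [0,0,0],
    [0,0,0],
    [0,0,0],
    [0,0,0],
    [0,0,0],
    [0,0,0],
  ],
  grip=[-1,-1,-1,-1,-1,-1,-1,-1,-1,-1,-1,-1,-1,-1,-1,-1,-1],
)

```text
clock: 6.48
tool_pos: [0.4854, 0.0518, 0.1698]
eef_rot: [0.136, 0.991, -0.0, 0.0]
contact_force: [1.6, -0.4, 5.0]
opening: 0.178
finger_force: 8.0
```

play_rows(
  translation=[
    [0,0,0],
    [0,0,0],
    [0,0,0],
    [0,0,-0.02],
    [0,0,-0.04],
    [0,0,-0.04],
    [0,0,0],
  ],
  delta_rot=[
    [0,0,0],
    [0,0,0],
    [0,0,0],
    [0,0,0],
    [0,0,0],
    [0,0,0],
    [0,0,0],
  ],
  grip=[0,0,0,0,0,0,0],
)

```text
clock: 7.35
tool_pos: [0.4865, 0.0527, 0.2719]
eef_rot: [0.136, 0.991, 0.001, 0.002]
contact_force: [1.1, 0.0, -0.3]
opening: 0.502
finger_force: 0.0
```

Run:
```python
from h import *
s=r.get_state(); P=np.loadtxt("P.txt"); p=s["tool_pos"]; M=R.from_quat(s["eef_rot"]).as_matrix()
g=press2w(P[:3],[-.11,-.125,.06])[0]; print(p,g,((g+[0,0,.05-0]-p)@M).round(4), "rot",np.degrees(np.arctan2(M[1,1],M[0,1])),90+np.degrees(P[2]))
im=r.snapshot("scene"); cv2.imwrite("pics/s1.png",cv2.resize(im[100:280,230:430],None,fx=3,fy=3))
```

```text
[0.48645741 0.05272872 0.27191356] [ 0.53728089 -0.10221142  0.06      ] [-0.09   -0.1359  0.162 ] rot 74.35432189753092 101.42132456345458
```

View pics/s1.png

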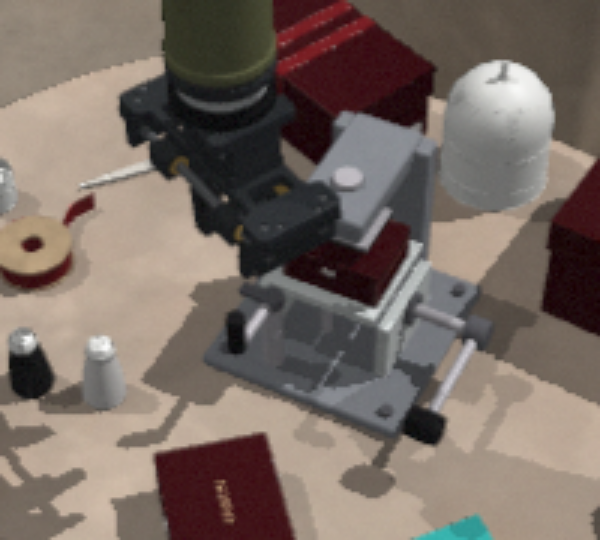

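The lock lever now points to the front: its knob is at crop (236,332) and its post at (262,293). The cam knob at crop (425,425) is still down. Next is the cam knob.

play_rows(
  translation=[
    [-0.015,-0.0227,0],
    [-0.015,-0.0227,0],
    [-0.015,-0.0227,0],
    [-0.015,-0.0227,0],
    [-0.015,-0.0227,0],
    [-0.015,-0.0225,0],
    [0,0,0],
    [0,0,0],
    [0,0,0],
    [0,0,0.03],
    [0,0,0.03],
    [0,0,0],
  ],
  delta_rot=[
    [0,0,0],
    [0,0,0],
    [0,0,0],
    [0,0,0],
    [0,0,0],
    [0,0,0],
    [0,0,-9],
    [0,0,-9],
    [0,0,-9],
    [0,0,0],
    [0,0,0],
    [0,0,0],
  ],
  grip=[0.3,0.3,0.3,0.3,0.3,0.3,0.3,0.3,0.3,0.3,0.3,0.3],
)

```text
clock: 8.9
tool_pos: [0.5331, -0.1025, 0.2066]
eef_rot: [-0.099, 0.995, 0.001, -0.004]
contact_force: [-1.3, 0.2, -0.4]
opening: 0.656
finger_force: 0.0
```

Run:
```python
from h import *
s=r.get_state(); P=np.loadtxt("P.txt"); p=s["tool_pos"]; M=R.from_quat(s["eef_rot"]).as_matrix()
g=press2w(P[:3],[-.11,-.125,.06])[0]; print(p,((g+[0,0,.05]-p)@M).round(4), "rot",np.degrees(np.arctan2(M[1,1],M[0,1])))
```

```text
[ 0.53312745 -0.10253934  0.20658957] [-0.0048 -0.0007  0.0966] rot 101.40817848361235
```

play_rows(
  translation=[
    [-0.001,0,0.03],
    [-0.001,0,0.03],
    [0,0,0.02],
    [0,0,0.016],
    [0,0,0],
    [0,0,0],
    [0,0,0],
    [0,0,0],
    [0,0,0],
  ],
  delta_rot=[
    [0,0,0],
    [0,0,0],
    [0,0,0],
    [0,0,0],
    [0,0,0],
    [0,0,0],
    [0,0,0],
    [0,0,0],
    [0,0,0],
  ],
  grip=[0.3,0.3,0.3,0.3,0.3,-1,-1,-1,-1],
  squeeze=30,
)

```text
clock: 10.02
tool_pos: [0.5375, -0.1013, 0.1142]
eef_rot: [-0.099, 0.995, 0.001, 0.0]
contact_force: [-0.7, 2.4, 4.7]
opening: 0.337
finger_force: 30.0
```

Run:
```python
from h import *
s=r.get_state(); P=np.loadtxt("P.txt"); p=s["tool_pos"]; M=R.from_quat(s["eef_rot"]).as_matrix()
g=press2w(P[:3],[-.11,-.125,.06])[0]; print(p,s["opening"]*88,((g+[0,0,.05]-p)@M).round(4), R.from_quat(s["eef_rot"]).as_quat())
A=np.linspace(0,1.57,19); w=press2w(P[:3],np.c_[-.11*np.cos(A),0*A-.125,.06+.11*np.sin(A)])
print((np.diff(w,axis=0)@M).round(4).tolist())
im=r.snapshot("scene"); cv2.imwrite("pics/s2.png",cv2.resize(im[100:280,230:430],None,fx=3,fy=3))
```

```text
[ 0.53752936 -0.10130199  0.11424389] 29.653273846203618 [ 0.0004 -0.0008  0.0042] [-9.94528785e-02  9.95041955e-01  6.43132700e-04  4.69083678e-04]
[[-0.0004, 0.0, -0.0096], [-0.0013, 0.0, -0.0095], [-0.0021, 0.0, -0.0094], [-0.0029, 0.0, -0.0091], [-0.0037, 0.0, -0.0089], [-0.0044, 0.0, -0.0085], [-0.0052, 0.0, -0.0081], [-0.0058, 0.0, -0.0076], [-0.0065, 0.0, -0.0071], [-0.0071, 0.0, -0.0065], [-0.0076, 0.0, -0.0058], [-0.0081, 0.0, -0.0051], [-0.0085, 0.0, -0.0044], [-0.0089, 0.0, -0.0037], [-0.0091, 0.0, -0.0029], [-0.0094, 0.0, -0.0021], [-0.0095, 0.0, -0.0012], [-0.0096, 0.0, -0.0004]]
```

View pics/s2.png

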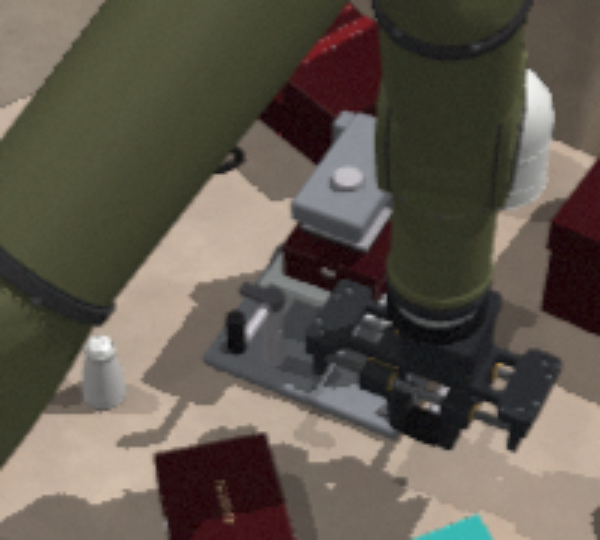

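The gripper holds the cam knob at crop (425,420), with the opening equal to the 30 mm knob length. The lock lever is still open. I swing up in two stages.

play_rows(
  translation=[
    [-0.0004,0,-0.0096],
    [-0.0013,0,-0.0095],
    [-0.0021,0,-0.0094],
    [-0.0029,0,-0.0091],
    [-0.0037,0,-0.0089],
    [-0.0044,0,-0.0085],
    [-0.0052,0,-0.0081],
    [-0.0058,0,-0.0076],
    [-0.0065,0,-0.0071],
    [0,0,0],
  ],
  delta_rot=[
    [0,0,0],
    [0,0,0],
    [0,0,0],
    [0,0,0],
    [0,0,0],
    [0,0,0],
    [0,0,0],
    [0,0,0],
    [0,0,0],
    [0,0,0],
  ],
  grip=[-1,-1,-1,-1,-1,-1,-1,-1,-1,-1],
)

```text
clock: 11.32
tool_pos: [0.569, -0.0951, 0.1921]
eef_rot: [-0.099, 0.995, 0.001, 0.0]
contact_force: [-0.4, 5.1, -2.7]
opening: 0.335
finger_force: 30.0
```

play_rows(
  translation=[
    [-0.0071,0,-0.0065],
    [-0.0076,0,-0.0058],
    [-0.0081,0,-0.0051],
    [-0.0085,0,-0.0044],
    [-0.0089,0,-0.0037],
    [-0.0091,0,-0.0029],
    [-0.0094,0,-0.0021],
    [-0.0095,0,-0.0012],
    [-0.0096,0,-0.0004],
    [0,0,0],
    [0,0,0],
  ],
  delta_rot=[
    [0,0,0],
    [0,0,0],
    [0,0,0],
    [0,0,0],
    [0,0,0],
    [0,0,0],
    [0,0,0],
    [0,0,0],
    [0,0,0],
    [0,0,0],
    [0,0,0],
  ],
  grip=[-1,-1,-1,-1,-1,-1,-1,-1,-1,-1,-1],
)

```text
clock: 12.7
tool_pos: [0.644, -0.0802, 0.2242]
eef_rot: [-0.099, 0.995, 0.0, -0.001]
contact_force: [-4.9, 5.0, 2.8]
opening: 0.337
finger_force: 30.0
```

Run:
```python
from h import *
s=r.get_state(); P=np.loadtxt("P.txt"); p=s["tool_pos"]; print(s["clock"],s["opening"],s["contact_force"])
c,si=np.cos(P[2]),np.sin(P[2]); d=p[:2]-P[:2]; print("press xy",c*d[0]+si*d[1],-si*d[0]+c*d[1],p[2])
a=r.snapshot("scene");b=r.snapshot("top")
f=lambda i:cv2.resize(i,None,fx=3.2,fy=3.2)
for c in("scene","top"): print(c,[[round(float(v),3) for v in d["point"]]+[round(d["confidence"],2)] for d in r.look_for(c,"stud_case")])
cv2.imwrite("pics/s3.png",np.hstack([f(a[115:255,285:405]),f(b[95:235,270:390])]))
```

```text
12.7 0.3370826253106364 [-4.891072    4.97268658  2.77881633]
press xy -0.0010023548332453794 -0.12453186982533429 0.22421348407996797
scene [[0.59, 0.015, 0.134, 0.88], [0.37, -0.034, 0.05, 0.69], [0.444, -0.203, 0.041, 0.61], [0.331, 0.407, 0.048, 0.61], [0.599, -0.28, 0.025, 0.44]]
top [[0.384, -0.019, 0.053, 0.94], [0.334, 0.343, 0.046, 0.83], [0.592, 0.037, 0.141, 0.6], [0.461, -0.182, 0.038, 0.59]]
```

View pics/s3.png

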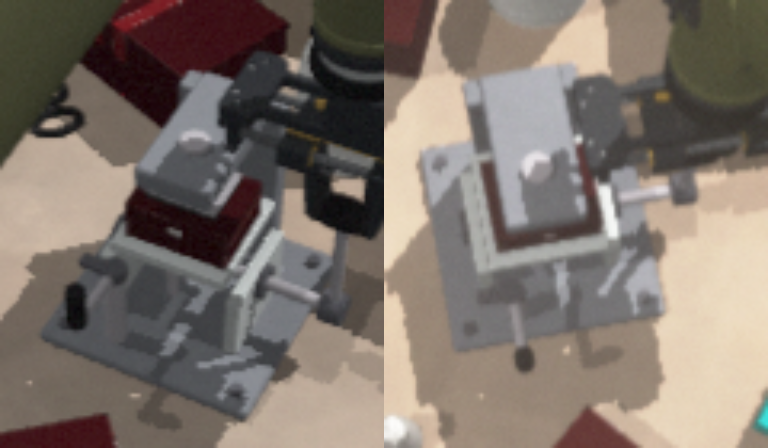

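The lever bar stands upright under the fingers (left panel, 340,260). The case has risen about 12 mm onto the pad without shifting, and the lock knob is at the front (75,305). I hold briefly, then hand in.

play_rows(
  translation=[
    [0,0,0],
    [0,0,0],
    [0,0,0],
    [0,0,0],
  ],
  delta_rot=[
    [0,0,0],
    [0,0,0],
    [0,0,0],
    [0,0,0],
  ],
  grip=[-1,-1,-1,-1],
)

```text
clock: 13.4
tool_pos: [0.6438, -0.0802, 0.2242]
eef_rot: [-0.099, 0.995, 0.0, -0.001]
contact_force: [-4.6, 4.0, 3.6]
opening: 0.335
finger_force: 30.0
```

```bash
python3 -c "
from plant import r
s=r.get_state(); print(s['tool_pos'],s['finger_force']); print(r.finish_job())"
```

```text
[ 0.64377406 -0.08020123  0.22421522] 30.00061768548676
the job is handed in; nothing more can be done
None
```

I handed the job in at about 13.4 s: the lock lever is open to the front, and the fingers hold the cam lever upright at 30 N grip. In the pictures the case has risen about 12 mm against the pad. The hand-in gave no verdict, and I could not measure the pad force directly.

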